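Find the hidden catch of the sensory box

ROBOT

A 6-joint arm with a two-finger parallel gripper is mounted at the origin on the work surface. World frame = base frame: x ahead of the robot, y to its left, z up, the work surface at z = 0. Lengths are in mm, angles in rad, forces in N, time in s.
With the tool pointing down it reaches from about 300 to 775 mm from the base axis. Payload 14.6 kg.
Tool frame: the origin (TCP) lies on the centre line of the jaws, within the pads' length; the fingertips stand 19 mm ahead of it and the grasp point (between the pads) is the TCP (bot.tip_reach is the distance from the TCP to the fingertips, in mm); z points along the fingers, y is the line along which they close (so a half turn about z gives the same grasp; the last joint's range is limited). The gripper opens to 85 mm and grips with 20 to 120 N. Pads are 22 mm wide; open, the fingers measure 114 mm over their backs; the gripper's body (76 mm by 85 mm) begins 54 mm behind the grasp point. The pads swing forward as they close: fully open they stand 13 mm farther back than shut.
Start: joints at [-1.261, 0.3, 1.521, -0, 1.321, -0.067], TCP at [202.363, -511.409, 250.281] pointing down, gripper open.
Joint ranges: [-3.03, 3.03], [-0.79, 2.21], [0.23, 2.52], [-1.04, 4.18], [0, 3.07], [-2.55, 2.55]. Speed limits (rad/s): [2.22, 2.22, 2.57, 3.14, 3.14, 3.14].

INTERFACE

Orientations are given as a unit quaternion [w, x, y, z].
In Python, from rig import bot gives the robot as it stands. Calls block until the motion is done:
- bot.move_to(position, orientation): joint-space move of the TCP to a pose.
- bot.servo_line(position, attitude=None, speed=150, until_force=None): straight line of the TCP; attitude=None keeps the orientation; speed is the mean speed in mm/s. With until_force (N) it stops when the force on the tool has changed by that much, and returns True; else False.
- bot.move_joints(angles): joint-space move.
- bot.move_gripper(opening, grip_force=None): finger opening in mm; grip_force is the grip in N (None keeps the last); returns when the fingers have stopped.
- bot.dwell(seconds).
- bot.ik(position, orientation): joint angles nearest the present ones, or None.
- bot.read_state(): the state.
- bot.read_camera(name): name is "scene" or "top"; returns a dict with "image" (400x640x3 uint8, blue, green, red), "depth" (400x640 float32, mm along the optical axis (not along the pixel's ray), 0 where there is no reading), "fovy" (degrees; the focal length in pixels is half the picture's height over the tangent of half this angle, whatever the lens; pixels are square), "cx", "cy" (the principal point, pixels), "eye" and "attitude" of the camera in the world. Camera axes: x right, y down, z forward; pixel columns grow to the right and rows downward; lengths in mm; the calibration is good to about 2 mm. A picture is of the moment at which its call begins.
A pose or a line that the arm cannot do raises bot.MotionError and nothing moves.
- bot.finish_job(): hands the job in; it is judged then, once.
The state is a dict: "clock": time; "joint_positions": joint angles; "qvel": joint speeds; "effort": joint torques, N m; "ee_pos": TCP position; "tool_rot": TCP orientation; "ft_force": force on the tool from outside, world axes, zero at the start; "moment": the same for the moment, N m; "grip_width": finger opening in mm; "grip_force": force on a finger pad.
Only numpy, scipy, OpenCV 4.12 (cv2) and the standard library are available. Lean on these libraries where they do the work, as an engineer would, in place of code of your own. Each camera call takes 0.05 s, during which the arm holds its last target. There are 200 camera calls.

TASK

One of the six tiles set into the top of the sensory box is a hidden catch, though all look alike. Feel gently over the tiles with the fingertips until you find the one that gives, press it fully home so that the lid pops ajar, and take the hand away. Leave the loose things beside the box where they stand; nothing is to be picked up.

Things in the scene. Friction and masses are not known exactly. Their poses are not given: they have to be found in the camera images.
- panel: sensory box fixed to the table: grey top plate 190 mm (x) by 280 mm (y), 60 mm high, aluminium sides. Origin: under the plate's centre at table height; x points away from the robot to the lid, y along the long side. Six identical square wooden tiles, each with nine small nuts, are set in it, 80 mm apart: 2 rows (x = -40, +40 mm) of 3 (y = -80, 0, +80 mm). Five are firm (rubber-backed: about 1 mm at 6 N, 3 mm at most); any one is the catch
- spot0 (a point): centre of the top of a tile at rest, 58 mm high: near row, right (-y); axes as the box's. Tiles are 53 mm wide in 56 mm wells, their tops 2 mm below the plate's top. The point marks a place on the box and does not move when a tile is pressed
- spot1 (a point): centre of the top of a tile at rest, 58 mm high: near row, middle; axes as the box's. Tiles are 53 mm wide in 56 mm wells, their tops 2 mm below the plate's top. The point marks a place on the box and does not move when a tile is pressed
- spot2 (a point): centre of the top of a tile at rest, 58 mm high: near row, left (+y); axes as the box's. Tiles are 53 mm wide in 56 mm wells, their tops 2 mm below the plate's top. The point marks a place on the box and does not move when a tile is pressed
- spot3 (a point): centre of the top of a tile at rest, 58 mm high: far row, right (-y); axes as the box's. Tiles are 53 mm wide in 56 mm wells, their tops 2 mm below the plate's top. The point marks a place on the box and does not move when a tile is pressed
- spot4 (a point): centre of the top of a tile at rest, 58 mm high: far row, middle; axes as the box's. Tiles are 53 mm wide in 56 mm wells, their tops 2 mm below the plate's top. The point marks a place on the box and does not move when a tile is pressed
- spot5 (a point): centre of the top of a tile at rest, 58 mm high: far row, left (+y); axes as the box's. Tiles are 53 mm wide in 56 mm wells, their tops 2 mm below the plate's top. The point marks a place on the box and does not move when a tile is pressed
- catch (a joint): how far the hidden catch tile is pressed in: 0 = up, level with the other tiles, 0.006 m = fully home (its top 52 mm high) on a solid stop. It gives under about 4 to 5 N, slides straight down and stays down when let go. Which tile it is changes from start to start and cannot be seen
- lid (a joint): angle of the aluminium lid: 0 = shut and level with the plate, 0.4 rad = ajar. It is geared to the catch tile and rises as that goes down (free edge 27 mm up when fully pressed)
- lid_edge (a point): middle of the lid's free edge, on its top. The lid (68 by 276 by 6 mm) covers the compartment along the box's far side, from x = 96 to 164 mm in the box's frame, hinged on the far rim; nothing on it to hold
- nut_tile: loose square wooden tile studded with nuts, 72 by 72 by 14 mm, left of the box (+y); origin at the centre of its underside
- spool: loose wooden spool standing upright, 48 mm across, 55 mm tall, right of the box (-y); origin at the centre of its underside
- jar: loose white jar with a steel cap, 56 mm across, 75 mm tall, right of the box towards its far end; origin at the centre of its underside

How it is judged (in metres and radians):
At the end, for the whole second after the job is handed in: The catch tile is down by more than 4.8 mm of its 6 mm and the lid stands ajar by more than 0.3 rad and is still, with the robot clear; the nut tile, spool and jar are within 20 mm of where they began (value of joint catch above 0.0048 m and value of joint lid above 0.3 rad and not (velocity of joint lid above 0.05 rad/s) and distance of each of nut_tile, spool, jar from where it was at the start of the episode below 0.02 m); the robot touches nothing.
It fails at once if the fingers press on something with more than 100 N (contact force between the fingers and anything else above 100 N).
It fails at once if a loose thing beside the box is lifted, carried or pushed more than 20 mm, or tipped over (distance of any of nut_tile, spool, jar from where it was at the start of the episode above 0.02 m or angle between any of nut_tile, spool, jar's own z axis and vertical above 0.5 rad).
It also fails if it takes over 58 s, if anything falls off the work surface, if the arm or the gripper's body presses on something with over 40 N, if the wrist force passes 120 N, or if a joint passes its speed limit or range.

## Working session

There is one attempt and no reset: what is moved stays moved. The work goes in short steps, each a Python script; the robot and the scene stay as the last script left them, time stands still between calls to the robot, and variables do not carry over. Pictures are saved under pics/ and viewed, at most 10 in all, crops included, and the job is handed in when it is done.

```bash
mkdir -p pics; ls; python3 - <<'E'
from rig import bot
import cv2,numpy as np
for n in("scene","top"):
    c=bot.read_camera(n); cv2.imwrite(f"pics/{n}0.png",c["image"]); np.save(f"{n}_d.npy",c["depth"])
    print(n,c["fovy"],c["cx"],c["cy"],c["eye"],c["attitude"])
s=bot.read_state();print(s["clock"],s["ft_force"],s["tool_rot"],s["grip_width"],bot.tip_reach)
E
```

```text
pics
scene 53.080053040754166 322.3384099784686 192.28379217208854 [1120.34887383  168.72936724  598.37358987] [-0.22015598  0.55849547  0.73734785 -0.30972939]
top 48.6387735672172 326.2417270352633 196.38082534344318 [516.2249469   8.7923422 946.3952099] [ 0.03037342 -0.70536263  0.70756019 -0.02999316]
0.1 [ 0.45484304  1.0156644  -0.70853641] [-5.05528429e-04  9.82305542e-01  1.87284712e-01 -6.06592983e-05] 85.25622616326766 19.0
```

View pics/top0.png

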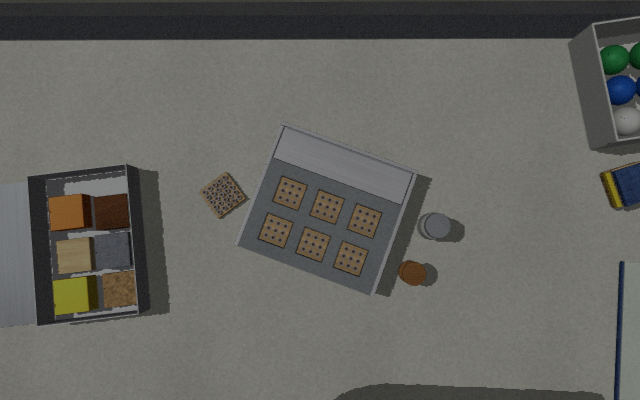

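View pics/scene0.png

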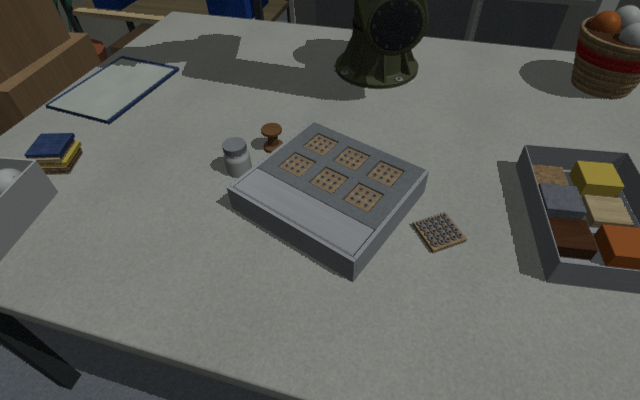

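The top view shows the box turned, with the far (lid) side up. The far-row tiles are near pixels (365,220), (327,206) and (290,192), and the near-row tiles near (351,258), (313,244) and (276,230). The nut tile is at (222,195), the jar at (435,226) and the spool at (413,272). The scene view agrees: lid shut, and the loose things clear of the tiles.

```bash
python3 - <<'E'
import cv2,numpy as np
from scipy.spatial.transform import Rotation as R
im=cv2.imread("pics/top0.png")
eye=np.array([516.2249469,8.7923422,946.3952099]);q=[0.03037342,-0.70536263,0.70756019,-0.02999316]
Rm=R.from_quat(q[1:]+q[:1]).as_matrix();f=200/np.tan(np.radians(48.6387735672172/2))
def ray(p,z):
    d=Rm@np.array([(p[0]-326.2417)/f,(p[1]-196.3808)/f,1]);return (eye+d*(z-eye[2])/d[2])[:2]
hsv=cv2.cvtColor(im,cv2.COLOR_BGR2HSV)
m=((hsv[...,1]>60)&(hsv[...,0]<25)&(hsv[...,2]>60)).astype(np.uint8)*255
m=cv2.morphologyEx(m,cv2.MORPH_CLOSE,np.ones((7,7)))
P=[]
for c in cv2.findContours(m,cv2.RETR_EXTERNAL,cv2.CHAIN_APPROX_NONE)[0]:
    r=cv2.minAreaRect(c)
    if cv2.contourArea(c)>300 and 240<r[0][0]<390: print(r); P.append(ray(r[0],58))
P=np.array(P);print(P)
# order: rough from pixels
guess=[(351,258),(313,244),(276,230),(365,220),(327,206),(290,192)]
S=np.array([P[np.argmin(np.linalg.norm(P-ray(g,58),axis=1))] for g in guess])
L=np.array([(x,y) for x in(-40,40) for y in(-80,0,80)],float)
c=S.mean(0);U,_,Vt=np.linalg.svd(L.T@(S-c));A=(U@Vt).T
print("res",S-c-L@A.T,"yaw",np.arctan2(A[1,0],A[0,0]),"c",c)
np.savez("fit.npz",S=c+L@A.T,c=c,yaw=np.arctan2(A[1,0],A[0,0]))
E
```

```text
((350.2216491699219, 258.12371826171875), (27.354204177856445, 26.92342758178711), 21.03750991821289)
((312.5963439941406, 244.1670684814453), (27.113178253173828, 26.668697357177734), 20.2248592376709)
((275.21533203125, 230.03285217285156), (27.08313751220703, 26.74139404296875), 19.98310661315918)
((363.9588928222656, 220.60960388183594), (27.0365047454834, 26.4512996673584), 20.556045532226562)
((326.602783203125, 206.72604370117188), (26.685380935668945, 26.4512996673584), 20.556047439575195)
((289.4475402832031, 192.9280548095703), (26.668697357177734, 26.322994232177734), 20.2248592376709)
[[468.75227104 -38.20882571]
 [496.6150512   36.68925631]
 [524.98342238 111.51097426]
 [543.27686464 -66.32932614]
 [571.39699514   8.4914176 ]
 [599.49690935  83.31711045]]
res [[ 0.27044249  0.00724708]
 [-0.03304677  0.02768713]
 [ 0.16905497 -0.02823688]
 [-0.08260587  0.05301608]
 [-0.1287448  -0.00388215]
 [-0.19510002 -0.05583127]] yaw -0.3597907272326165 c [534.08691896  22.57843446]
```

```bash
cat > h.py <<'E'
from rig import bot
import numpy as np
F=np.load("fit.npz");S=F["S"];yaw=float(F["yaw"]);T=bot.tip_reach
Q=[0,np.cos(yaw/2),np.sin(yaw/2),0]
def probe(i,force=9):
    p=lambda z:[*S[i],z+T]
    bot.servo_line(p(85),Q,speed=120); bot.servo_line(p(66),speed=60); bot.dwell(.2)
    f0=bot.read_state()["ft_force"]
    hit=bot.servo_line(p(48),speed=8,until_force=force)
    s=bot.read_state(); z=s["ee_pos"][2]-T
    print(i,hit,"tip z %.2f"%z,np.round(s["ft_force"]-f0,1),"t %.1f"%s["clock"])
    return z
def up(): 
    e=bot.read_state()["ee_pos"]; bot.servo_line([e[0],e[1],85+T],speed=60)
E
python3 - <<'E'
from h import *
bot.move_gripper(0)
bot.move_to([*S[0],130+T],Q)
for i in(0,3):
    z=probe(i); up()
    if z<54.5: break
E
```

```text
0 True tip z 56.31 [-2.4  1.3 10.8] t 5.3
3 True tip z 56.46 [-2.5  0.4 12.1] t 8.8
```

Both tiles are firm, about 1.7 mm down at 11 N. I'll carry on with the rest.

```bash
python3 - <<'E'
from h import *
for i in(4,1,2,5):
    z=probe(i); up()
    if z<54.5: break
import cv2
c=bot.read_camera("scene");cv2.imwrite("pics/scene1.png",c["image"])
E
```

```text
4 True tip z 56.49 [-2.5 -1.1  9.1] t 12.2
1 True tip z 52.00 [-1.6 -0.7  6.2] t 15.9
```

View pics/scene1.png

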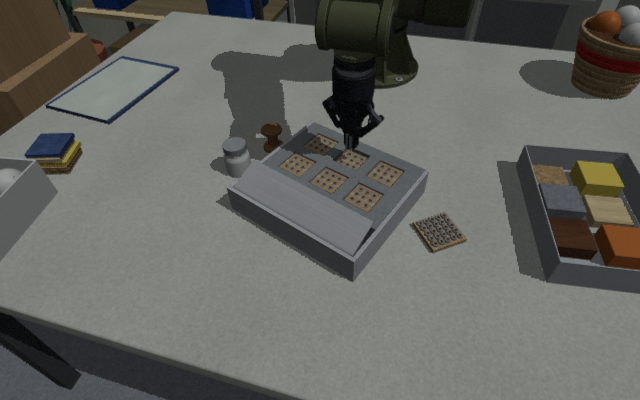

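The near middle tile (spot1) was the catch. It went down to 52 mm, and the lid (around pixel 310,210) is now ajar, with the jar and spool where they were. I'll press it once more, harder, to be sure it's home, then withdraw and check the lid and the loose things.

```bash
python3 - <<'E'
from h import *
import cv2
probe(1,20); up()
e=bot.read_state()["ee_pos"]; bot.servo_line([e[0],e[1],230],speed=120)
bot.move_to([202.363,-511.409,250.281],[0,.9823,.1873,0])
from scipy.spatial.transform import Rotation as R
c=bot.read_camera("top");cv2.imwrite("pics/top1.png",c["image"])
q=c["attitude"];Rm=R.from_quat([*q[1:],q[0]]).as_matrix();f=200/np.tan(np.radians(c["fovy"]/2))
v,u=np.mgrid[0:400,0:640]
def pts(d): return (np.stack([(u-c["cx"])/f*d,(v-c["cy"])/f*d,d],-1)@Rm.T)+c["eye"]
a,y=F["c"],yaw; Bx=np.array([np.cos(y),np.sin(y)]);By=np.array([-Bx[1],Bx[0]])
for n,d in(("before",np.load("top_d.npy")),("after",c["depth"])):
    P=pts(d);l=P[...,:2]-a;bx=l@Bx;by=l@By
    print(n,[round(float(np.median(P[...,2][(abs(bx-x)<3)&(abs(by)<100)])),1) for x in(105,115,130,145,155)],
      "tile1 z",np.median(P[...,2][(abs(bx+40)<12)&(abs(by)<12)]))
i0=cv2.imread("pics/top0.png")
for n,(x0,x1,y0,y1) in dict(nut=(195,248,165,222),jar=(418,455,208,244),spool=(396,430,256,290)).items():
    print(n,cv2.phaseCorrelate(*[np.float32(cv2.cvtColor(k,cv2.COLOR_BGR2GRAY)[y0:y1,x0:x1]) for k in(i0,c["image"])]))
print(bot.read_state()["clock"])
E
```

```text
1 True tip z 52.02 [-3.4 -1.2  7.7] t 19.2
before [60.6, 60.7, 60.5, 60.4, 60.5] tile1 z 58.839355721755055
after [17.5, 81.3, 75.0, 68.6, 64.3] tile1 z 52.45943666070434
nut ((-0.01899505782235167, 0.01755060776668671), 0.9791978573357617)
jar ((0.12250428262850477, 0.07745515823279803), 1.0040454301569197)
spool ((0.14391887565880168, 0.06228902333727149), 0.9781508843104044)
23.3583
```

View pics/top1.png

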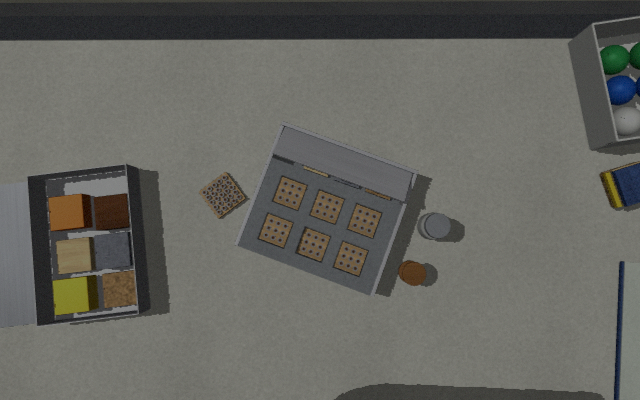

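The lid (320,165) stands ajar with a slope of about 0.4 rad, and spot1's tile (313,244) is 6.4 mm lower. The loose things haven't moved and the arm is clear.

```bash
python3 -c "
from rig import bot
print(bot.finish_job())"
```

```text
the job is handed in; nothing more can be done
None
```

The catch was the near-row middle tile (spot1): it is pressed fully home, the lid stands ajar at about 0.4 rad, the loose things have not moved, and I handed the job in at about 23 s with the arm clear; no verdict was returned.

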